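Unclip the shade guide and hold it level over the cast

ROBOT

A 7-joint arm with a two-finger parallel gripper is mounted at the origin on the work surface. World frame = base frame: x ahead of the robot, y to its left, z up, the work surface at z = 0. Lengths are in m, angles in rad, forces in N, time in s.
With the tool pointing down it reaches from about 0.425 to 0.925 m from the base axis. Payload 6.8 kg.
Tool frame: the origin (TCP) lies between the finger pads; the fingertips stand 22 mm ahead of it and the grasp point (between the pads) lies 3 mm ahead of it; z points along the fingers, y is the direction in which the jaws open and shut (so a half turn about z gives the same grasp; the last joint's range is limited). The gripper opens to 85 mm and grips with 20 to 120 N. Pads are 22 mm wide; open, the fingers measure 114 mm over their backs; the gripper's body (76 mm by 85 mm) begins 54 mm behind the grasp point. The pads swing forward as they close: fully open they stand 13 mm farther back than shut.
Start: joints at [1.169, 0.477, 0.022, 1.555, -0.011, 1.109, -0.083], TCP at [0.195, -0.646, 0.253] pointing down, gripper open.
Joint ranges: [-2.96, 2.96], [-0.34, 2.1], [-1.41, 1.46], [0.24, 2.44], [-1.37, 4.51], [0.17, 1.92], [-2.96, 2.96]. Speed limits (rad/s): [2.39, 2.39, 3.14, 3.14, 3.14, 3.14, 3.14].

INTERFACE

Orientations are given as a unit quaternion [w, x, y, z].
In Python, from station import bot gives the robot as it stands. The module is installed in compiled form; this text tells all that it offers.
- The arm moves only by the tool drive_tool, never from a script. Its argument "series" is one flat list of numbers, 7 for each row, row after row: the opening, from -1 (shut) to 1 (fully open), then the shift along the tool's x, y, z in mm, then the turn, a rotation vector about the tool's x, y, z in rad. In form: [jaw, x, y, z, wx, wy, wz, jaw, x, y, z, wx, wy, wz, ...]. A call has 1 to 12 rows; each row shifts and turns the commanded pose from where the row before left it, along the tool's axes as they then stand; what a row does not reach is not made up. A row lasts 1/8 s, in which the tool goes at most 62.5 mm and 10.7 degrees, less where a joint would pass 70% of its speed; a pose out of reach is approached as far as the arm can. A call with a gripper value outside its range is refused whole. The fingers move at their own pace and stop on an object; "force" is the grip in N (left out, the last holds). Time passes only in rows, so rows that do not move let the fingers close. It gives the time, the measured TCP pose, the force and the opening at its end, in the units of the state.
- bot.get_obs(): the state, without advancing time (a new reading comes with each control period).
- bot.read_camera(name): name is "side" or "top"; returns a dict with "pixels" (480x640x3 uint8, blue, green, red), "camera_matrix" (3x3 intrinsics, pixels), "rvec" (rotation vector, rad) and "tvec" (3), from world to camera coordinates, as OpenCV has them. Camera axes: x right, y down, z forward; pixel columns grow to the right and rows downward; lengths in m; the calibration is good to about 2 mm. A picture is of the moment at which its call begins. There is no depth.
- bot.hand_in(): hands the job in, once; it reports no verdict.
The state is a dict: "t": time; "q": joint angles; "joint_vel": joint speeds; "joint_torque": joint torques, N m; "eef_pos": TCP position; "tool_rot": TCP orientation; "contact_force": force on the tool from outside, world axes, zero at the start; "torque": the same for the moment, N m; "gripper_width": opening from 0.0 (shut) to 1.0 (fully open).
Only numpy, scipy, OpenCV 4.12 (cv2) and the standard library are available. Lean on these libraries where they do the work, as an engineer would, in place of code of your own. Each camera call takes 0.05 s, during which the arm holds its last target. There are 200 camera calls.

TASK

Pull the blue shade guide up out of its steel holder against the two spring catches, lay it over to about level with its porcelain faces looking up (a slant of up to 30 degrees does no harm), and hold it over the plaster cast on the turntable, the middle of its row of tooth tips about 10 cm above the cast's front teeth, ready to compare with the crown. Finish holding it there in the gripper: do not put it down or let go. Do not touch the turntable or the cast, and leave the impression tray, the flask and the dappen dish where they are.

Things in the scene. Friction and masses are not known exactly. Their poses are not given: they have to be found in the camera images.
- guide: Shade guide: blue plastic bar 136 mm long, 12 thick, 36 high, with a 102 mm row of eight ivory teeth 18 mm long hanging from its lower edge; 60 to 130 g. Starts upright in the holder, teeth down. Origin: middle of the row of tooth tips, at the start 20 mm above the bench. z: from the tips to the plain top edge (bar from z = 18 to 54 mm); y along the row; x to the side the porcelain faces look to.
- guide_back (a point): Middle of the guide's plain top edge (54 mm from the tooth tips along z), 74 mm above the bench at the start. Here the bar can be gripped from above across its 12 mm thickness (along x), down to 36 mm below this edge; along y the holder's posts are 60 mm away to either side.
- holder: Steel holder screwed to the bench: plate 70 x 190 x 6 mm with two posts 21 mm square, 68 mm high, their inner faces 120 mm apart along y. The guide's ends slide in upright grooves in the posts (about 1.5 mm play), resting on seats 38 mm above the bench. Origin: centre of the plate's underside; axes parallel to those of the guide in place (z up, x where the porcelain looks). Its place and yaw vary.
- holder_catches (a point): Midway between the two spring balls, one in each groove, 60 mm above the bench, that snap into notches in the ends of the guide's bar. Pulling the guide straight up takes about 8 to 15 N over the first 4 mm, then little. The tooth tips are clear of the posts when the guide has risen 50 mm.
- turntable: White enamel turntable on ball bearings: disc 170 mm across, top 42 mm above the bench, foot fixed to the bench; it turns easily. Origin: centre of the foot's underside. Stuck near the middle of the disc is a plaster dental cast, about 62 mm deep, 60 wide, 36 high, teeth up in a horseshoe arch, one ivory crown among its front teeth.
- cast_front (a point): The top edge of the cast's front teeth, in the middle of the round end of the arch, about 32 mm from the turntable's axis and 78 mm above the bench; nothing on the turntable is higher.
- impression_tray: Bystander: chrome perforated impression tray lying on the bench, a horseshoe trough 70 mm wide and 17 mm high with a flat handle, 107 mm long over all, highest point 22 mm. Origin: near the centre of the trough, on the bench.
- flask: Bystander: brass denture flask, closed, D-shaped, about 100 mm wide over its lugs, 90 mm deep and 54 mm high, 0.8 kg. Origin: near its centre, on the bench.
- dappen_dish: Bystander: squat amber glass dappen dish, 40 mm across and 22 mm high. Origin: centre of its underside, on the bench.
Things that resemble listed ones, but are neither listed nor needed, are in the scene too. Of the things that look like the holder, the smallest one is meant.

How it is judged:
On the way:
1. the guide is pulled out of its holder, its tooth tips above the tops of the posts, held in the gripper (z of guide in the frame of holder above 0.068 m and contact force between guide and the fingers above 1 N), for 0.2 s.
At the end, for the whole second after the job is handed in: The guide is held still in the gripper and by nothing else, laid over with its porcelain faces up (its x axis within 34 degrees of straight up), the middle of its row of tooth tips within 40 mm horizontally of the cast's front teeth and 60 to 160 mm above them (138 to 238 mm above the bench) (contact force between guide and the fingers above 1 N and angle between guide's own x axis and vertical below 0.6 rad and horizontal distance between guide and cast_front below 0.04 m and height (world z) of guide between 0.138 and 0.238 m and linear speed of guide below 0.03 m/s and contact force between guide and holder below 0.1 N and contact force between guide and turntable below 0.1 N); the arm keeps its last pose, push and grip.
It fails at once if the turntable or the cast is touched (contact force between turntable and anything else above 1 N).
It fails at once if the turntable is turned (distance of cast_front from where it was at the start of the episode above 0.008 m).
It fails at once if the impression tray is disturbed (distance of impression_tray from where it was at the start of the episode above 0.015 m).
It fails at once if the flask is disturbed (distance of flask from where it was at the start of the episode above 0.015 m).
It fails at once if the dappen dish is disturbed (distance of dappen_dish from where it was at the start of the episode above 0.015 m).
It also fails if it takes over 38 s, if anything falls off the work surface, if the arm or the gripper's body presses on something with over 40 N, if the wrist force passes 120 N, or if a joint passes its speed limit or range.

## Working session

There is one attempt and no reset: what is moved stays moved. The work goes in short steps, Python scripts to look and compute and a tool call to move; the robot and the scene stay as the last step left them, time stands still between calls to the robot, and variables do not carry over. Pictures are saved under pics/ and viewed, about 8 in all and at most 12, crops included, and the job is handed in when it is done.

Besides the shell and the picture viewer there is one more tool, called after "Emit:" as a command line: name --argument value ..., lists and objects as JSON in quotes. drive_tool: Moves the arm, as the interface text tells. Its arguments: {"type":"object","properties":{"series":{"type":"array"},"force":{"type":"number"}},"required":["series"]}

```bash
mkdir -p pics
cat > h.py <<'E'
import numpy as np, cv2
from station import bot
from scipy.spatial.transform import Rotation as R
def cam(n,save=None):
    c=bot.read_camera(n)
    if save: cv2.imwrite(f'pics/{save}.png',c['pixels'])
    return c
def ray(c,uv):
    Rm=cv2.Rodrigues(np.array(c['rvec'],float))[0]; t=np.array(c['tvec'],float).ravel()
    p=cv2.undistortPoints(np.array([[uv]],float),np.array(c['camera_matrix']),None).ravel()
    return -Rm.T@t, Rm.T@np.array([p[0],p[1],1])
def plane(c,uv,z):
    o,d=ray(c,uv); return o+d*(z-o[2])/d[2]
def tri(c1,u1,c2,u2):
    o1,d1=ray(c1,u1);o2,d2=ray(c2,u2)
    s=np.linalg.lstsq(np.c_[d1,-d2],o2-o1,rcond=None)[0]
    a=o1+d1*s[0];b=o2+d2*s[1]; return (a+b)/2,np.linalg.norm(a-b)
def proj(c,P):
    return cv2.projectPoints(np.array(P,float).reshape(-1,3),np.array(c['rvec'],float),np.array(c['tvec'],float),np.array(c['camera_matrix']),None)[0].reshape(-1,2)
E
python3 - <<'E'
from h import *
for n in('top','side'):
    c=cam(n,n+'0'); o,d=ray(c,(320,240)); print(n,o.round(3),d.round(3))
print(bot.get_obs())
E
```

```text
top [ 0.467 -0.153  1.171] [ 0.076  0.011 -0.997]
side [0.078 0.374 0.64 ] [ 0.552 -0.546 -0.63 ]
{'t': 0.1, 'q': array([ 1.16888585,  0.47772735,  0.0223201 ,  1.55632775, -0.01148641,
        1.10929306, -0.08311882]), 'joint_vel': array([ 0.00104811, -0.00054713, -0.000689  , -0.00313628,  0.00012197,
       -0.00069627,  0.00061931]), 'joint_torque': array([ 4.90635139e-03, -5.97755992e+01,  1.61393467e+00, -2.81950861e+01,
        1.28806583e-02,  5.03726013e-03, -5.71667010e-05]), 'eef_pos': array([ 0.19534338, -0.64560951,  0.25242631]), 'tool_rot': array([-7.94040352e-04,  9.89226473e-01,  1.46390995e-01, -1.78197952e-04]), 'contact_force': array([ 0.30377774,  0.06505686, -0.45757322]), 'torque': array([ 1.98177239e-02,  1.29244095e-02, -8.32701897e-05]), 'gripper_width': 0.9994871309941549}
```

View pics/top0.png

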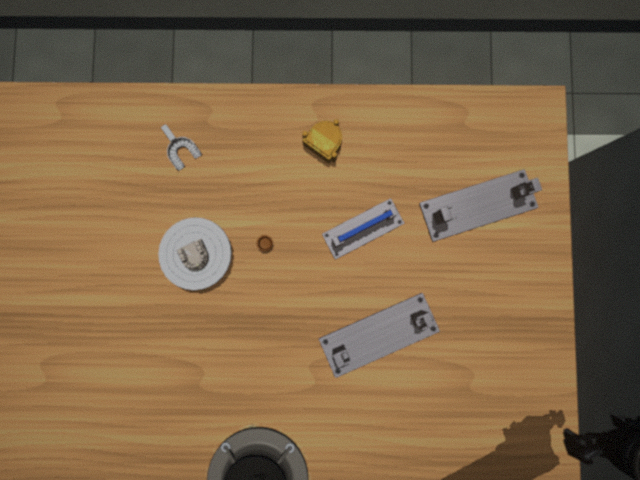

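View pics/side0.png

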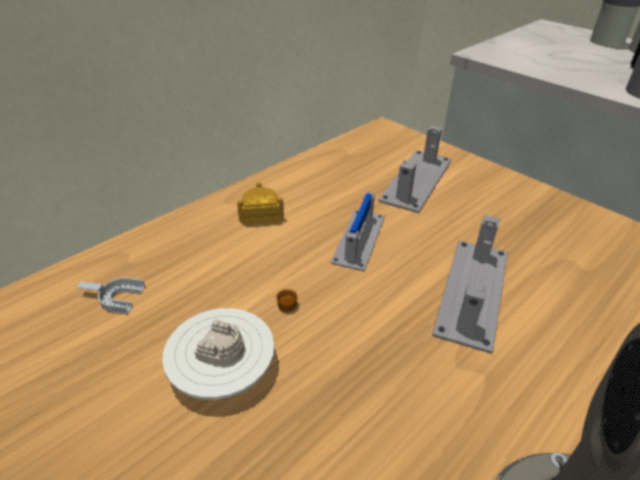

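The top view shows the guide in the small holder at (363,228). The empty, larger look-alikes are at (480,205) and (379,335). The turntable is at (195,255), the dappen dish at (265,244), the flask at (323,140) and the tray at (182,150). The smallest holder, which also carries the blue guide, is the one meant. I'll confirm it in one composite crop and measure at the same time.

Run:
```python
from h import *
T=cam('top');S=cam('side')
def crop(c,x,y,w,h): return cv2.resize(c['pixels'][y:y+h,x:x+w],(400,300),interpolation=cv2.INTER_CUBIC)
cv2.imwrite('pics/crop1.png',np.vstack([np.hstack([crop(T,315,195,96,72),crop(T,155,219,80,60)]),np.hstack([crop(S,310,185,112,84),crop(S,160,305,120,90)])]))
r={}
for n,c in(('T',T),('S',S)):
    h=cv2.cvtColor(c['pixels'],cv2.COLOR_BGR2HSV)
    m=cv2.inRange(h,(105,120,40),(130,255,255))
    k,l,s,cc=cv2.connectedComponentsWithStats(m); i=1+np.argmax(s[1:,4])
    p=cv2.findNonZero((l==i).astype('uint8')); print(n,s[i],cc[i],cv2.minAreaRect(p))
    p=p[:,0]; print('box',cv2.boxPoints(cv2.minAreaRect(p)).round(1).tolist())
    hull=cv2.convexHull(p)[:,0]; print(cv2.approxPolyDP(hull,1.5,True)[:,0].tolist())
    m2=cv2.inRange(h,(0,0,120),(180,60,255));
    k,l,s,cc=cv2.connectedComponentsWithStats(m2)
    print([ (a.tolist(),b.round(1).tolist()) for a,b in zip(s,cc) if 1500<a[4]<15000])
```

```text
T [339 211  53  30 287] [365.18815331 225.54703833] ((365.0422668457031, 225.58164978027344), (4.93113899230957, 58.59173583984375), 62.650123596191406)
box [[337.8999938964844, 236.89999389648438], [389.8999938964844, 209.89999389648438], [392.20001220703125, 214.3000030517578], [340.20001220703125, 241.1999969482422]]
[[391, 212], [387, 217], [342, 240], [339, 239], [340, 236], [384, 213]]
[([420, 170, 116, 71, 3535], [475.9, 204.7]), ([158, 217, 73, 73, 3864], [193.9, 252.9]), ([319, 293, 120, 84, 4039], [378.3, 334.2])]
S [350 194  21  39 317] [361.30914826 213.88643533] ((361.8276062011719, 213.06895446777344), (8.928838729858398, 41.492835998535156), 23.198589324951172)
box [[349.6000061035156, 230.39999389648438], [365.8999938964844, 192.1999969482422], [374.1000061035156, 195.8000030517578], [357.79998779296875, 233.89999389648438]]
[[370, 194], [369, 207], [359, 229], [354, 232], [351, 231], [351, 227], [366, 195]]
[([433, 241, 74, 110, 4047], [471.6, 293.5]), ([162, 308, 112, 92, 7272], [217.2, 353.1])]
```

View pics/crop1.png

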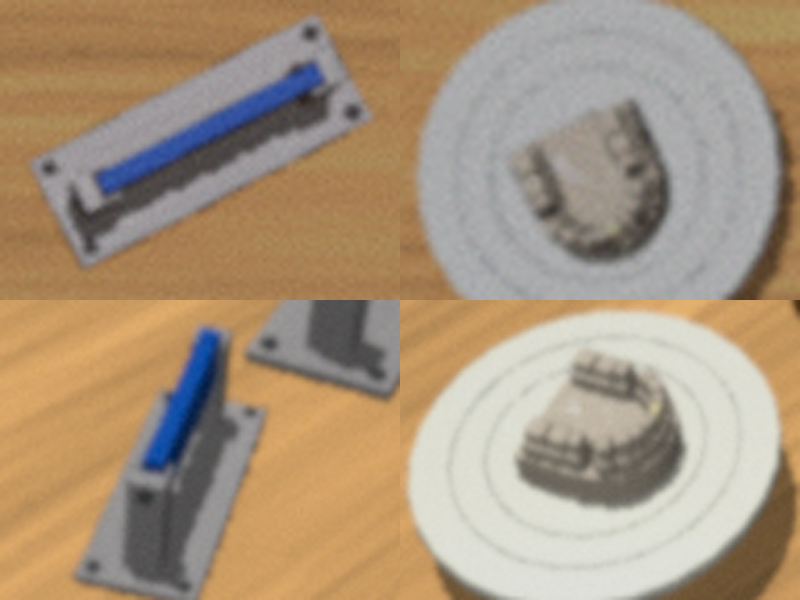

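The crop confirms the holder: the blue bar sits between two posts on the smallest plate, at top (363,228). The cast's arch opens to the upper left, and its round front end is at about top (198.5,264.5). Next I'll triangulate.

Run:
```python
from h import *
T=cam('top');S=cam('side')
a,e1=tri(T,(341,238),S,(353,230)); b,e2=tri(T,(389,213),S,(368,195))
print('ends tri',a.round(3),e1,b.round(3),e2)
A=plane(T,(340,238.5),.074);B=plane(T,(390.5,212.5),.074);M=(A+B)/2
print('plane',A.round(4),B.round(4),'mid',M.round(4),'len',np.linalg.norm(A-B),'ang',np.degrees(np.arctan2(*(B-A)[1::-1])))
cf=plane(T,(198.5,264.5),.078);print('cast',cf.round(3),proj(S,cf),'axis',plane(T,(193.9,252.9),.042).round(3))
print('S proj ends',proj(S,A),proj(S,B))
for n,p in dict(dish=(265,244),flask=(323,140),tray=(182,150)).items(): print(n,plane(T,p,.02).round(3))
# plate corners
h=cv2.cvtColor(T['pixels'],cv2.COLOR_BGR2HSV)
Am=cv2.inRange(h,(105,120,40),(130,255,255));g=cv2.inRange(h,(0,0,50),(180,70,255))|Am
g[:,:315]=0;g[:,412:]=0;g[:190]=0;g[268:]=0
k,l,s,cc=cv2.connectedComponentsWithStats(g);i=1+np.argmax(s[1:,4])
r=cv2.minAreaRect(cv2.findNonZero((l==i).astype('uint8')));bp=cv2.boxPoints(r);P=np.array([plane(T,p,.006) for p in bp]);print(P.round(3),P.mean(0).round(4))
o=bot.get_obs();rm=R.from_quat(o['tool_rot'],scalar_first=True).as_matrix();print(rm.round(3))
```

```text
ends tri [ 0.557 -0.189  0.068] 0.0006297687202906918 [ 0.615 -0.299  0.071] 0.0004594607415093442
plane [ 0.555 -0.187  0.074] [ 0.6156 -0.302   0.074 ] mid [ 0.5853 -0.2445  0.074 ] len 0.13000060502506008 ang -62.24878498611923
cast [0.493 0.132 0.078] [[238.6420458  334.99863178]] axis [0.521 0.153 0.042]
S proj ends [[353.25593787 228.41984338]] [[368.99739927 193.03478242]]
dish [ 0.545 -0.01   0.02 ]
flask [ 0.799 -0.146  0.02 ]
tray [0.772 0.196 0.02 ]
[[ 0.572 -0.143  0.006]
 [ 0.662 -0.312  0.006]
 [ 0.599 -0.344  0.006]
 [ 0.51  -0.176  0.006]] [ 0.5859 -0.2438  0.006 ]
[[ 0.957  0.29  -0.   ]
 [ 0.29  -0.957  0.001]
 [-0.    -0.001 -1.   ]]
```

Run:
```python
from h import *
S=cam('side');T=cam('top')
def f(c,x,y,w,h,ow):
    i=c['pixels'][y:y+h,x:x+w].astype(float)/255
    return cv2.resize((np.clip(i,0,1)**.5*255).astype('uint8'),(ow,600),interpolation=cv2.INTER_LANCZOS4)
cv2.imwrite('pics/crop2.png',f(S,335,185,56,84,400)); 
a=cv2.resize(f(T,335,205,60,40,400),(400,267)); 
cv2.imwrite('pics/crop2.png',np.hstack([f(S,335,185,56,84,400),cv2.copyMakeBorder(a,0,333,0,0,cv2.BORDER_CONSTANT)]))
# brightness along line on robot side under bar (mid), z from 10..80mm
M=np.array([.5853,-.2445,0]);u=np.array([.466,-.885,0]);n=np.array([.885,.466,0])
for s in(-.04,-.02,0,.02,.04):
    uv=[proj(S,M+u*s-n*.006+[0,0,z])[0] for z in(.07,.06,.05,.045,.035,.03,.025,.01)]
    print(s,[S['pixels'][int(round(v)),int(round(x))].tolist() for x,v in uv])
```

```text
-0.04 [[109, 47, 1], [75, 38, 18], [92, 75, 67], [98, 90, 89], [111, 108, 110], [82, 81, 84], [74, 72, 73], [74, 77, 77]]
-0.02 [[87, 38, 1], [72, 41, 22], [83, 60, 49], [91, 74, 67], [106, 102, 102], [89, 89, 90], [101, 99, 100], [78, 78, 81]]
0 [[105, 51, 15], [72, 37, 13], [73, 51, 43], [81, 63, 58], [102, 99, 98], [103, 103, 103], [99, 99, 100], [81, 81, 82]]
0.02 [[81, 38, 11], [72, 30, 10], [73, 45, 31], [74, 57, 52], [80, 69, 65], [98, 98, 96], [101, 103, 103], [83, 82, 83]]
0.04 [[97, 45, 20], [72, 40, 22], [72, 43, 26], [74, 52, 43], [79, 77, 77], [76, 72, 73], [80, 80, 79], [81, 81, 82]]
```

View pics/crop2.png

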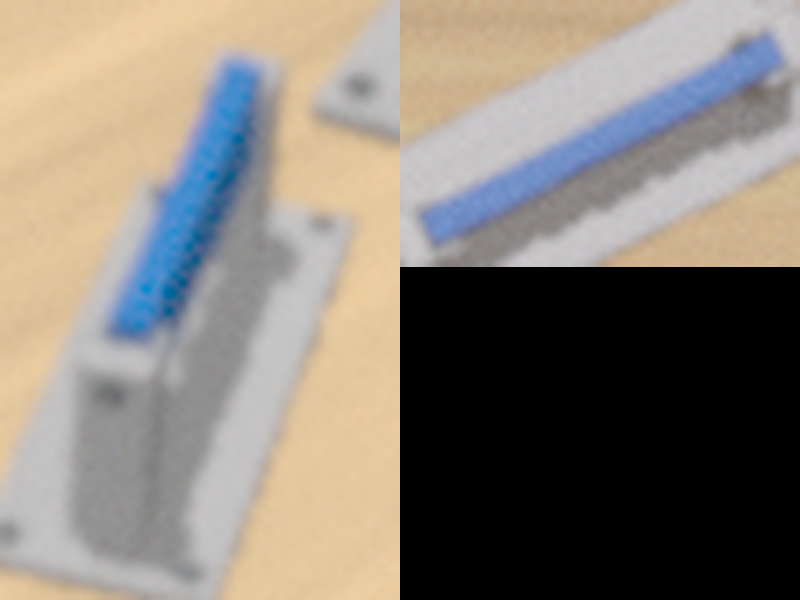

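The picture doesn't settle which side the porcelain is on, because that face is in shadow. I'll check it after the lift. I'm moving above the guide now.

Emit:
drive_tool --series '[1, 40.8, -22.6, 0, 0, 0, 0, 1, 40.8, -22.6, 0, 0, 0, 0, 1, 40.8, -22.6, 0, 0, 0, 0, 1, 40.8, -22.6, 0, 0, 0, 0, 1, 40.8, -22.6, 0, 0, 0, 0, 1, 40.8, -22.6, 0, 0, 0, 0, 1, 40.8, -22.6, 0, 0, 0, 0, 1, 40.8, -22.6, 0, 0, 0, 0, 1, 40.8, -22.6, 0, 0, 0, 0, 1, 40.8, -22.6, 0, 0, 0, 0, 1, 40.8, -22.6, 0, 0, 0, 0, 1, 40.8, -22.6, 0, 0, 0, 0]' --force 60

```text
t: 1.9
eef_pos: [0.5866, -0.2437, 0.2535]
tool_rot: [0.0, 0.989, 0.146, 0.0]
contact_force: [0.7, -0.5, 0.9]
gripper_width: 1.001
```

Emit:
drive_tool --series '[1, 0, 0, 8, 0, 0, -0.176, 1, 0, 0, 8, 0, 0, -0.176, 1, 0, 0, 8, 0, 0, -0.176, 1, 0, 0, 8, 0, 0, -0.176, 1, 0, 0, 8, 0, 0, -0.176, 1, 0, 0, 8, 0, 0, -0.176, 1, 0, 0, 8, 0, 0, -0.176, 1, 0, 0, 8, 0, 0, -0.176, 1, 0, 0, 8, 0, 0, -0.176, 1, 0, 0, 8, 0, 0, -0.176, 1, 0, 0, 0, 0, 0, 0, 1, 0, 0, 0, 0, 0, 0]'

```text
t: 3.4
eef_pos: [0.5857, -0.2449, 0.1736]
tool_rot: [0.0, 0.519, 0.855, 0.0]
contact_force: [0.4, 1.3, -1.1]
gripper_width: 0.996
```

```bash
cat >> h.py <<'E'
import json
def log():
    o=bot.get_obs(); open('log.txt','a').write(json.dumps([list(map(float,o[k])) for k in('q','eef_pos','tool_rot')])+'\n'); return o
E
echo '[[1.16888585,0.47772735,0.0223201,1.55632775,-0.01148641,1.10929306,-0.08311882],[0.19534338,-0.64560951,0.25242631],[-7.94040352e-04,0.989226473,0.146390995,-1.78197952e-04]]' > log.txt
python3 - <<'E'
from h import *
o=log();rm=R.from_quat(o['tool_rot'],scalar_first=True).as_matrix();print(o['t'],o['q'].round(3),o['eef_pos'].round(4));print(rm.round(3))
print('tool delta to guide',rm.T@(np.array([.5855,-.2443,.064])-o['eef_pos'])*1e3, 'yaw err deg',np.degrees(np.arctan2(rm[1,1],rm[0,1]))-27.8)
S=cam('side');T=cam('top','top_above')
E
```

```text
3.4 [ 0.677  0.546 -0.522  1.701  0.317  0.979  0.518] [ 0.5857 -0.2449  0.1736]
[[-0.461  0.887  0.   ]
 [ 0.887  0.461 -0.   ]
 [-0.     0.    -1.   ]]
tool delta to guide [7.08187594e-01 3.39757033e-02 1.09639291e+02] yaw err deg -0.3303521422151654
```

Emit:
drive_tool --series '[1, 0, 0, 18, 0, 0, 0, 1, 0, 0, 18, 0, 0, 0, 1, 0, 0, 18, 0, 0, 0, 1, 0, 0, 18, 0, 0, 0, 1, 0, 0, 18, 0, 0, 0, 1, 0, 0, 10, 0, 0, 0, 1, 0, 0, 9, 0, 0, 0, -1, 0, 0, 0, 0, 0, 0, -1, 0, 0, 0, 0, 0, 0, -1, 0, 0, 0, 0, 0, 0, -1, 0, 0, 0, 0, 0, 0, -1, 0, 0, 0, 0, 0, 0]' --force 60

```text
t: 5.0
eef_pos: [0.5859, -0.2448, 0.0649]
tool_rot: [0.0, 0.517, 0.856, 0.0]
contact_force: [-0.3, -0.2, 3.6]
gripper_width: 0.129
```

Emit:
drive_tool --series '[-1, 0, 0, 0, 0, 0, 0, -1, 0, 0, 0, 0, 0, 0]' --force 60

```text
t: 5.25
eef_pos: [0.5859, -0.2448, 0.0648]
tool_rot: [0.0, 0.517, 0.856, 0.0]
contact_force: [-0.5, 0.5, 5.3]
gripper_width: 0.129
```

The opening of about 11 mm matches the bar, so it's gripped. Pulling up.

Emit:
drive_tool --series '[-1, 0, 0, -3, 0, 0, 0, -1, 0, 0, -3, 0, 0, 0, -1, 0, 0, -4, 0, 0, 0, -1, 0, 0, -8, 0, 0, 0, -1, 0, 0, -15, 0, 0, 0, -1, 0, 0, -20, 0, 0, 0, -1, 0, 0, -25, 0, 0, 0, -1, 0, 0, -25, 0, 0, 0, -1, 0, 0, -25, 0, 0, 0, -1, 0, 0, -25, 0, 0, 0, -1, 0, 0, -25, 0, 0, 0, -1, 0, 0, 0, 0, 0, 0]' --force 80

```text
t: 6.75
eef_pos: [0.5873, -0.2447, 0.2462]
tool_rot: [0.003, 0.517, 0.856, 0.001]
contact_force: [-0.1, -0.1, -1.2]
gripper_width: 0.122
```

Run:
```python
from h import *
o=log();print(o['t'],o['q'].round(3),o['eef_pos'].round(4),o['contact_force'].round(2),o['gripper_width'])
S=cam('side');T=cam('top')
P=o['eef_pos']+[0,0,-.03]
def f(c,w,h):
    x,y=proj(c,P)[0].astype(int);x=np.clip(x-w//2,0,640-w);y=np.clip(y-h//2,0,480-h)
    i=c['pixels'][y:y+h,x:x+w]/255.
    print(x,y);return cv2.resize((i**.6*255).astype('uint8'),(400,300),interpolation=cv2.INTER_CUBIC)
cv2.imwrite('pics/lift.png',np.hstack([f(S,120,90),f(T,120,90)]))
```

```text
6.75 [ 0.697  0.473 -0.549  1.636  0.271  1.102  0.558] [ 0.5873 -0.2447  0.2462] [-0.07 -0.08 -1.18] 0.1224181532474171
305 101
311 171
```

View pics/lift.png

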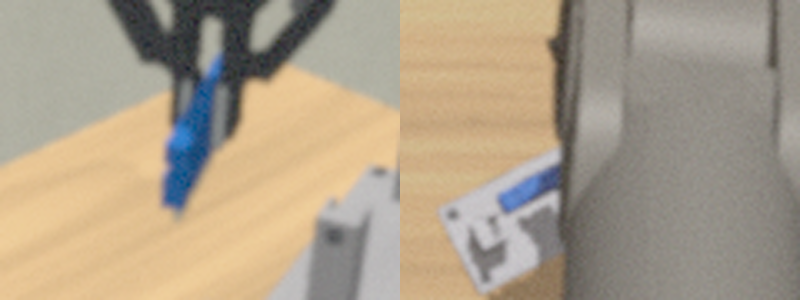

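The guide is out and clear of the posts: the bar is at about crop (190,140), with its lower end at about (178,212). The view is too grazing to show the teeth. I'll turn the guide so that one face looks at the side camera.

Emit:
drive_tool --series '[-1, 0, 0, 0, 0, 0, 0.175, -1, 0, 0, 0, 0, 0, 0.175, -1, 0, 0, 0, 0, 0, 0.175, -1, 0, 0, 0, 0, 0, 0.175, -1, 0, 0, 0, 0, 0, 0.175, -1, 0, 0, 0, 0, 0, 0.175, -1, 0, 0, 0, 0, 0, 0]'

```text
t: 7.72
eef_pos: [0.585, -0.2444, 0.2411]
tool_rot: [-0.001, 0.876, 0.482, -0.001]
contact_force: [0.3, 0.6, -1.3]
gripper_width: 0.127
```

Run:
```python
from h import *
o=log();print(o['t'],o['q'].round(3),o['eef_pos'].round(4),o['contact_force'].round(2),o['gripper_width'])
rm=R.from_quat(o['tool_rot'],scalar_first=True).as_matrix();print(rm.round(3))
S=cam('side')
x,y=proj(S,o['eef_pos']+[0,0,-.02])[0].astype(int)-[60,45]
i=S['pixels'][y:y+90,x:x+120]/255.
cv2.imwrite('pics/face.png',cv2.resize((i**.6*255).astype('uint8'),(640,480),interpolation=cv2.INTER_CUBIC))
```

```text
7.725 [ 0.539  0.443 -0.327  1.652  0.157  1.074 -0.399] [ 0.585  -0.2444  0.2411] [ 0.28  0.58 -1.3 ] 0.1272180111329531
[[ 0.536  0.845 -0.002]
 [ 0.845 -0.536  0.   ]
 [-0.001 -0.002 -1.   ]]
```

View pics/face.png

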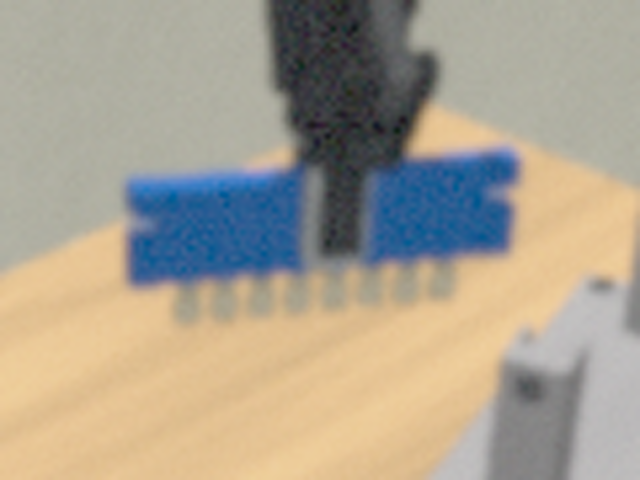

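The side view shows the whole guide: eight greyish tooth shapes hang at crop y≈300 from x≈185 to 440, and the face toward the camera is the tool's -y side. I'll check their colour to tell porcelain from backing.

Run:
```python
from h import *
S=cam('side');o=bot.get_obs()
x0,y0=proj(S,o['eef_pos']+[0,0,-.02])[0].astype(int)-[60,45]
im=S['pixels']
for u,v in((187,300),(222,300),(260,296),(296,292),(333,290),(369,288),(405,285),(441,280),(312,215)):
    print(im[int(y0+v*90/480),int(x0+u*120/640)].tolist(),end=' ')
print('\ncast',[im[int(305+(v-300)*.3),int(160+(u-400)*.3)].tolist() for u,v in((655,405),(650,440),(640,490),(600,385),(560,470))])
# shaded fixed holder steel, post end face
print('steel',im[int(y0+440*.1875),int(x0+530*.1875)].tolist())
```

```text
[87, 113, 121] [90, 116, 125] [95, 121, 132] [90, 114, 124] [94, 118, 127] [97, 121, 130] [91, 117, 128] [91, 119, 128] [82, 83, 78] 
cast [[158, 192, 205], [96, 106, 113], [95, 107, 110], [127, 140, 149], [124, 140, 147]]
steel [87, 87, 88]
```

Emit:
drive_tool --series '[-1, 0, 0, -3, 0, 0, -0.18, -1, 0, 0, -3, 0, 0, -0.18, -1, 0, 0, -3, 0, 0, -0.18, -1, 0, 0, -3, 0, 0, -0.18, -1, 0, 0, -3, 0, 0, -0.18, -1, 0, 0, -3, 0, 0, -0.18, -1, 0, 0, -3, 0, 0, -0.18, -1, 0, 0, -3, 0, 0, -0.18]'

```text
t: 8.82
eef_pos: [0.5853, -0.2449, 0.2661]
tool_rot: [-0.0, 0.338, 0.941, 0.0]
contact_force: [-0.1, 0.2, -1.5]
gripper_width: 0.125
```

```bash
python3 -c "
from h import *
o=log();print(o['t'],o['q'].round(3))"
```

```text
8.825 [ 0.755  0.473 -0.632  1.61   0.298  1.158  0.936]
```

Emit:
drive_tool --series '[-1, 0, 0, -3, 0, 0, -0.18, -1, 0, 0, -3, 0, 0, -0.18, -1, 0, 0, -3, 0, 0, -0.18, -1, 0, 0, -3, 0, 0, -0.18, -1, 0, 0, -3, 0, 0, -0.18, -1, 0, 0, -3, 0, 0, -0.18, -1, 0, 0, -3, 0, 0, -0.18, -1, 0, 0, -3, 0, 0, -0.18, -1, 0, 0, 0, 0, 0, 0]'

```text
t: 9.95
eef_pos: [0.5854, -0.2451, 0.2901]
tool_rot: [0.0, -0.363, 0.932, 0.0]
contact_force: [0.0, 0.5, -1.5]
gripper_width: 0.124
```

Run:
```python
from h import *
o=log();print(o['t'],o['q'].round(3),o['eef_pos'].round(4),o['contact_force'].round(2),o['gripper_width'])
rm=R.from_quat(o['tool_rot'],scalar_first=True).as_matrix();print(rm.round(3))
S=cam('side')
x,y=proj(S,o['eef_pos']+[0,0,-.02])[0].astype(int)-[60,45]
i=S['pixels'][y:y+90,x:x+120]/255.
cv2.imwrite('pics/face2.png',cv2.resize((i**.6*255).astype('uint8'),(640,480),interpolation=cv2.INTER_CUBIC))
for w in(-.04,-.02,0,.02,.04):
    print([S['pixels'][int(round(b)),int(round(a))].tolist() for a,b in proj(S,[o['eef_pos']+rm[:,0]*w+[0,0,z] for z in(-.03,-.033,-.036,-.04)])])
```

```text
9.95 [ 0.951  0.544 -0.946  1.569  0.455  1.265  2.247] [ 0.5854 -0.2451  0.2901] [ 0.01  0.47 -1.53] 0.12422324745779624
[[-0.737 -0.676  0.   ]
 [-0.676  0.737  0.001]
 [-0.001  0.    -1.   ]]
[[103, 104, 102], [108, 122, 124], [106, 127, 128], [107, 125, 129]]
[[90, 81, 80], [87, 112, 122], [88, 113, 124], [93, 117, 125]]
[[87, 122, 154], [91, 136, 174], [86, 131, 168], [95, 140, 176]]
[[81, 83, 89], [82, 112, 125], [87, 115, 127], [95, 120, 129]]
[[92, 117, 148], [104, 159, 206], [96, 145, 183], [98, 144, 177]]
```

View pics/face2.png

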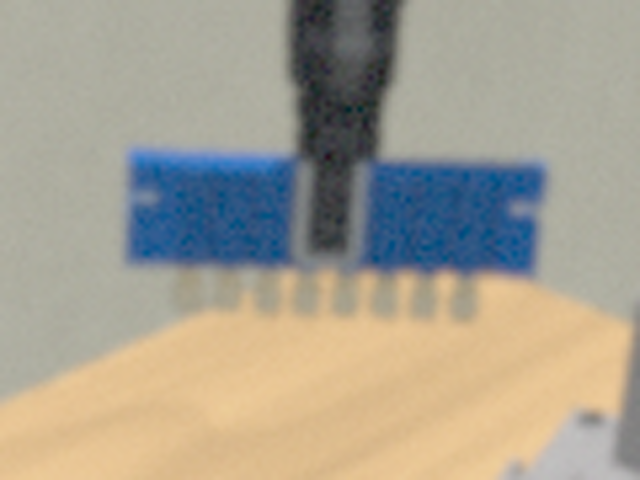

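Both faces show ivory teeth at crop y≈290, from x≈187 to 463, in the same colour, so colour doesn't identify the porcelain side. I'll take an averaged frame here and fit an arm model from the logged poses, which I need for the reach check. After that I'll look at the guide edge-on.

```bash
cat > fk.py <<'E'
from h import *
from scipy.optimize import least_squares
D=[[np.array(v) for v in json.loads(l)] for l in open('log.txt')]
def fk(q,p):
    # alternating z/y axes; p: base yaw, d1, d3, a3, d5, a5, a6, d7, tool yaw
    Z=lambda a:R.from_euler('z',a).as_matrix(); Y=lambda a:R.from_euler('y',a).as_matrix()
    v=lambda x,z:np.array([x,0,z])
    M=Z(p[0]+q[0]);t=v(0,p[1])+0
    M=M@Y(q[1]);t=t+M@v(0,p[2]); M=M@Z(q[2]);t=t+M@v(p[3],0)
    M=M@Y(q[3]);t=t+M@v(p[4],p[5]); M=M@Z(q[4])
    M=M@Y(q[5]);t=t+M@v(p[6],p[7]); M=M@Z(p[8]+q[6]*p[9])
    return t,M
def res(p):
    r=[]
    for q,x,w in D:
        t,M=fk(q,p);r+=[*(t-x)*10,*(R.from_matrix(M.T)*R.from_quat(w,scalar_first=True)).as_rotvec()] if False else [*(t-x)*10,*(M-R.from_quat(w,scalar_first=True).as_matrix()).ravel()]
    return np.array(r)
def fit():
    best=None
    for b in(-2.446,):
      for s in(1,-1):
        for ty in(0,1.57,3.14,-1.57):
          f=least_squares(lambda p:res(np.r_[p,s]),[b,.35,.4,0,0,.4,0,.3,ty])
          if best is None or f.cost<best[0]: best=(f.cost,np.r_[f.x,s])
    return best
E
python3 - <<'E'
from fk import *
c,p=fit();print(c,p.round(4));np.save('p.npy',p)
for q,x,w in D: print((fk(q,p)[0]-x).round(4),end=' ')
I=np.mean([bot.read_camera('side')['pixels'].astype(float) for _ in range(8)],0);np.save('face2.npy',I);print(bot.get_obs()['t'])
E
```

```text
19.156195172980958 [-1.912  -2.9938  3.9262 -0.1615  1.8984  0.8773  1.1657 -1.7315  6.2243
 -1.    ]
[ 0.117   0.3418 -0.0421] [-0.0132  0.0143  0.0055] [-0.1003  0.0098  0.0128] [-0.299   0.0592  0.0451] [-0.0521 -0.0433  0.0129] [ 0.207  -0.1756 -0.0342] 10.4
```

Emit:
drive_tool --series '[-1, 0, 0, 0, 0, 0, 0.181, -1, 0, 0, 0, 0, 0, 0.181, -1, 0, 0, 0, 0, 0, 0.181, -1, 0, 0, 0, 0, 0, 0.181, -1, 0, 0, 0, 0, 0, 0.181, -1, 0, 0, 0, 0, 0, 0.181, -1, 0, 0, 0, 0, 0, 0.181, -1, 0, 0, 0, 0, 0, 0.181, -1, 0, 0, 0, 0, 0, 0.181, -1, 0, 0, 0, 0, 0, 0]'

```text
t: 11.65
eef_pos: [0.5857, -0.2445, 0.2905]
tool_rot: [0.0, 0.428, 0.904, -0.0]
contact_force: [0.2, 0.5, -0.6]
gripper_width: 0.126
```

Run:
```python
from fk import *
o=log();rm=R.from_quat(o['tool_rot'],scalar_first=True).as_matrix();print(o['q'].round(3));print(rm.round(3))
I=np.mean([bot.read_camera('side')['pixels'].astype(float) for _ in range(10)],0);np.save('edge.npy',I);print(bot.get_obs()['t'])
S=cam('side')
x,y=proj(S,o['eef_pos']+[0,0,-.02])[0].astype(int)-[30,30]
i=I[y:y+60,x:x+60]/255.
J=cv2.resize((i**.6*255).astype('uint8'),(600,600),interpolation=cv2.INTER_CUBIC)
print('tool y dir in crop px per 10mm',(proj(S,o['eef_pos']+rm[:,1]*.01)-proj(S,o['eef_pos'])),'x',(proj(S,o['eef_pos']+rm[:,0]*.05)-proj(S,o['eef_pos'])), 'TCP at crop',(proj(S,o['eef_pos'])[0]-[x,y])*10)
cv2.imwrite('pics/edge.png',J)
```

```text
[ 0.731  0.444 -0.598  1.583  0.263  1.195  0.767]
[[-0.633  0.774  0.   ]
 [ 0.774  0.633 -0.   ]
 [-0.    -0.    -1.   ]]
12.15
tool y dir in crop px per 10mm [[-5.73731717 -0.32268006]] x [[-1.01154935 12.47221359]] TCP at crop [311.87336692 194.82089891]
```

View pics/edge.png

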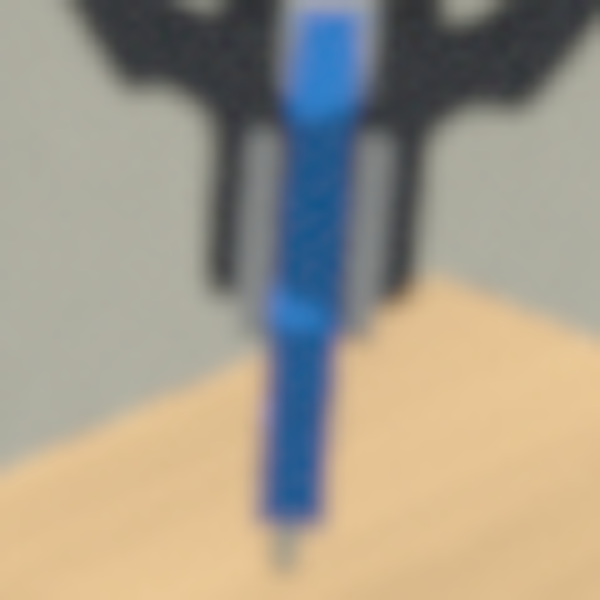

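Edge-on, the bar's bottom is centred at crop x≈292 at y=520. The teeth below it are at about x≈284, displaced about 1 to 1.5 mm toward image left, which is tool +y. So the porcelain most likely looks to tool +y. I'll refine that number and refit the arm model with free joint signs.

```bash
cat > fit.py <<'E'
from h import *
import itertools
from scipy.optimize import least_squares
Z=lambda a:R.from_euler('z',a).as_matrix(); Y=lambda a:R.from_euler('y',a).as_matrix()
v=lambda x,z:np.array([x,0,z])
def fk(q,p,s):
    M=Z(p[0]+s[0]*q[0]);t=v(0,p[1])
    M=M@Y(q[1]);t=t+M@v(0,p[2]); M=M@Z(s[1]*q[2]);t=t+M@v(p[3],0)
    M=M@Y(q[3]);t=t+M@v(p[4],p[5]); M=M@Z(s[2]*q[4])
    M=M@Y(q[5]);t=t+M@v(p[6],p[7]); return t,M@Z(p[8]+s[3]*q[6])
def load(): return [[np.array(a) for a in json.loads(l)] for l in open('log.txt')]
def fit():
    D=load();best=(9e9,)
    def res(p,s):
        r=[]
        for q,x,w in D:
            t,M=fk(q,p,s);r+=[*(t-x)*5,*(M-R.from_quat(w,scalar_first=True).as_matrix()).ravel()]
        r+=[*(np.array(p[1:8])-[.35,.4,0,0,.4,0,.3])*.003]
        return np.array(r)
    for s in itertools.product((1,-1),repeat=4):
      for b in (0,2.1,4.2):
       for ty in(0,1.57,3.14,-1.57):
        f=least_squares(res,[b,.35,.4,0,0,.4,0,.3,ty],args=(s,),max_nfev=40)
        if f.cost<best[0]: best=(f.cost,f.x,s)
    return best,D
E
python3 - <<'E'
from fit import *
(c,p,s),D=fit();print(c,p.round(4),s)
print(np.array([fk(q,p,s)[0]-x for q,x,w in D]).round(4).tolist())
np.savez('p.npz',p=p,s=s)
I=np.load('edge.npy');S=cam('side');o=bot.get_obs()
x,y=proj(S,o['eef_pos']+[0,0,-.02])[0].astype(int)-[30,30]
for r in range(34,60):
    row=I[y+r,x+15:x+45]; bg=(row[:6].mean(0)+row[-10:].mean(0))/2
    w=np.abs(row-bg).sum(1);w[w<25]=0; w[:6]=0;w[-8:]=0
    if w.sum()>0: print(r,round((w*np.arange(15,45)).sum()/w.sum(),2),int(w.sum()),end=' | ')
E
```

```text
0.0016974092314793248 [ 6.1868e+00  4.0200e-02  5.3290e-01 -9.9900e-02  3.0000e-03  5.0440e-01
 -6.4000e-02  8.0000e-02  1.4744e+00] (-1, -1, -1, -1)
[[-0.004, 0.0034, -0.0012], [0.0016, 0.004, 0.0035], [-0.0, 0.0017, 0.0001], [-0.0005, 0.003, -0.003], [0.0018, -0.0005, -0.0001], [0.0013, -0.0065, 0.0018], [0.0015, -0.0008, -0.0012]]
34 29.17 2170 | 35 29.22 2025 | 36 29.7 1826 | 37 29.69 1921 | 38 29.49 1995 | 39 29.52 1985 | 40 29.41 2097 | 41 29.25 2180 | 42 29.13 2167 | 43 29.05 2108 | 44 28.93 2045 | 45 28.86 2022 | 46 28.75 2051 | 47 28.68 2055 | 48 28.68 2044 | 49 28.67 2043 | 50 28.65 1966 | 51 28.62 1705 | 52 28.7 1187 | 53 28.63 710 | 54 28.19 495 | 55 27.96 401 | 56 28.0 322 | 57 26.95 175 | 58 21.0 25 | 59 36.0 26 |
```

The structure fits. I'll tilt a little to make the arm model identifiable.

Emit:
drive_tool --series '[-1, 0, 0, 0, -0.18, 0, 0, -1, 0, 0, 0, -0.18, 0, 0]'

```text
t: 12.5
eef_pos: [0.5866, -0.244, 0.2912]
tool_rot: [0.079, 0.421, 0.889, 0.164]
contact_force: [0.0, 1.0, -1.7]
gripper_width: 0.126
```

```bash
python3 -c "
from h import *
o=log();print(o['t'],o['q'].round(3))"
```

```text
12.5 [ 1.012  0.416 -0.734  1.704 -0.046  0.927  1.059]
```

Emit:
drive_tool --series '[-1, 0, 0, -10, -0.18, 0, 0, -1, 0, 0, -10, -0.18, 0, 0]'

```text
t: 12.75
eef_pos: [0.5788, -0.2508, 0.3093]
tool_rot: [0.153, 0.401, 0.845, 0.319]
contact_force: [0.2, 0.5, -2.3]
gripper_width: 0.124
```

```bash
cat > ik.py <<'E'
from fit import *
lo=np.array([-2.96,-.34,-1.41,.24,-1.37,.17,-2.96]);hi=np.array([2.96,2.1,1.46,2.44,4.51,1.92,2.96])
def ik(p,s,pos,M,q0,n=12,seed=0):
    g=np.random.default_rng(seed);best=(9,None)
    f=lambda q:np.r_[(fk(q,p,s)[0]-pos)*5,(fk(q,p,s)[1]-M).ravel(),(q-q0)*.002]
    for i in range(n):
        st=np.clip(q0 if i==0 else q0+g.normal(0,.7,7),lo+.06,hi-.06)
        r=least_squares(f,st,bounds=(lo+.04,hi-.04),max_nfev=60)
        e=np.linalg.norm(f(r.x)[:12])
        if e<best[0]-.005: best=(e,r.x)
    return best
def target(az,phi,tip=(.493,.132,.19),L=.045):
    a,f=np.radians(az),np.radians(phi)
    z=np.array([np.cos(a)*np.cos(f),np.sin(a)*np.cos(f),-np.sin(f)])
    y=np.array([np.cos(a)*np.sin(f),np.sin(a)*np.sin(f),np.cos(f)])
    return np.array(tip)-L*z,np.c_[np.cross(y,z),y,z]
E
python3 - <<'E'
from ik import *
o=log();print(o['t'],o['q'].round(3),o['eef_pos'].round(3))
(c,p,s),D=fit();print(c,p.round(4),s);print(np.array([fk(q,p,s)[0]-x for q,x,w in D]).round(4).tolist())
np.savez('p.npz',p=p,s=s)
for az in range(-180,180,20):
    e,q=ik(p,s,*target(az,20),o['q']); print(az,round(e,3),q.round(2) if e<.08 else '')
E
```

```text
12.75 [ 1.341  0.481 -0.945  1.795 -0.397  0.795  1.44 ] [ 0.579 -0.251  0.309]
0.009882611468389977 [-0.0835  0.2751  0.6327 -0.0953  0.0775  0.5441 -0.0145  0.32    1.4902] (-1, -1, -1, -1)
[[0.0052, 0.0039, -0.0041], [-0.0065, 0.0051, 0.0007], [-0.0014, 0.0027, -0.0003], [-0.0046, 0.0083, -0.0034], [0.001, 0.0001, 0.0008], [0.004, -0.0099, 0.0049], [0.003, 0.0003, 0.0006], [0.0032, -0.001, -0.0003], [0.0023, -0.0061, 0.0011]]
-180 0.315 
-160 0.404 
-140 0.205 
-120 0.0 [-1.03  0.99  0.65  1.42  0.23  1.84 -2.47]
-100 0.0 [-0.93  0.84  0.23  1.56  0.58  1.75 -2.65]
-80 0.0 [-0.85  0.75 -0.09  1.74  0.88  1.69 -2.75]
-60 0.0 [-0.71  0.7  -0.42  1.94  1.17  1.68 -2.83]
-40 0.0 [-0.53  0.7  -0.73  2.15  1.46  1.72 -2.87]
-20 0.0 [-0.27  0.82 -1.09  2.36  1.8   1.86 -2.8 ]
0 0.259 
20 0.636 
40 0.308 
60 0.0 [ 1.25  1.12 -1.36  2.27 -0.62  0.21  1.96]
80 0.0 [ 1.13  1.02 -1.17  2.05 -0.48  0.72  1.96]
100 0.0 [ 0.97  1.07 -1.12  1.84 -0.29  1.08  1.9 ]
120 0.0 [ 0.79  1.11 -1.09  1.65 -0.17  1.4   1.93]
140 0.0 [ 0.6   1.15 -1.07  1.49 -0.07  1.68  1.98]
160 0.063 [ 0.41  1.13 -0.97  1.38  0.    1.88  2.14]
```

The model finds good solutions with the tool pointing along azimuth ~100°, close to the present joints. I'll work out the rows.

```bash
cat > rows.py <<'E'
from ik import *
def rows(P0,M0,P1,M1,n):
    # constant per-row tool increments ~ printed once per row
    from scipy.spatial.transform import Slerp
    sl=Slerp([0,1],R.from_matrix([M0,M1]));out=[]
    for i in range(n):
        A=sl(i/n);B=sl((i+1)/n)
        out.append(np.r_[A.inv().apply((P1-P0)/n)*1e3,(A.inv()*B).as_rotvec()])
    return np.array(out)
E
python3 - <<'E'
from rows import *
d=np.load('p.npz');p,s=d['p'],d['s'].astype(int)
o=bot.get_obs();M0=R.from_quat(o['tool_rot'],scalar_first=True).as_matrix();P0=o['eef_pos']
z=M0[:,2];print('az',np.degrees(np.arctan2(z[1],z[0])),'phi',np.degrees(np.arcsin(-z[2])))
P1,M1=target(100,20);P1=P1+[0,0,.06]
r=rows(P0,M0,P1,M1,12);print(P1,np.array2string(r,precision=3,suppress_small=True))
q=o['q']
from scipy.spatial.transform import Slerp
sl=Slerp([0,1],R.from_matrix([M0,M1]))
for f in np.linspace(.25,1,4): e,q=ik(p,s,P0+(P1-P0)*f,sl(f).as_matrix(),q,n=1);print(f,round(e,3),q.round(2))
E
```

```text
az 38.95527374154729 phi 48.48633550082404
[0.50034292 0.09035625 0.26539091] [[26.185  7.266 11.218 -0.038  0.074 -0.05 ]
 [24.889  8.083 13.398 -0.038  0.074 -0.05 ]
 [23.397  8.751 15.502 -0.038  0.074 -0.05 ]
 [21.723  9.261 17.511 -0.038  0.074 -0.05 ]
 [19.883  9.61  19.406 -0.038  0.074 -0.05 ]
 [17.894  9.795 21.17  -0.038  0.074 -0.05 ]
 [15.775  9.813 22.785 -0.038  0.074 -0.05 ]
 [13.546  9.664 24.237 -0.038  0.074 -0.05 ]
 [11.227  9.35  25.511 -0.038  0.074 -0.05 ]
 [ 8.841  8.873 26.597 -0.038  0.074 -0.05 ]
 [ 6.409  8.239 27.483 -0.038  0.074 -0.05 ]
 [ 3.955  7.453 28.162 -0.038  0.074 -0.05 ]]
0.25 0.0 [ 1.34  0.6  -1.04  1.81 -0.41  0.95  1.57]
0.5 0.0 [ 1.28  0.72 -1.11  1.83 -0.4   1.03  1.68]
0.75 0.0 [ 1.16  0.85 -1.15  1.84 -0.38  1.09  1.77]
1.0 0.0 [ 1.    0.98 -1.18  1.83 -0.35  1.14  1.85]
```

Emit:
drive_tool --series '[-1, 26, 7, 11, -0.038, 0.074, -0.05, -1, 25, 8, 13, -0.038, 0.074, -0.05, -1, 23, 9, 15.5, -0.038, 0.074, -0.05, -1, 22, 9, 17.5, -0.038, 0.074, -0.05, -1, 20, 9.5, 19.5, -0.038, 0.074, -0.05, -1, 18, 10, 21, -0.038, 0.074, -0.05, -1, 16, 10, 23, -0.038, 0.074, -0.05, -1, 13.5, 9.5, 24, -0.038, 0.074, -0.05, -1, 11, 9.5, 25.5, -0.038, 0.074, -0.05, -1, 9, 9, 26.5, -0.038, 0.074, -0.05, -1, 6.5, 8, 27.5, -0.038, 0.074, -0.05, -1, 4, 7.5, 28, -0.038, 0.074, -0.05]'

```text
t: 14.25
eef_pos: [0.4997, 0.0903, 0.2652]
tool_rot: [-0.052, -0.071, 0.815, 0.573]
contact_force: [0.3, 0.0, -0.6]
gripper_width: 0.129
```

Emit:
drive_tool --series '[-1, 0, 0, 0, 0, 0, 0]'

```text
t: 14.38
eef_pos: [0.4988, 0.0919, 0.2652]
tool_rot: [-0.053, -0.072, 0.814, 0.574]
contact_force: [0.3, -0.4, -0.1]
gripper_width: 0.129
```

Run:
```python
from rows import *
o=log();M0=R.from_quat(o['tool_rot'],scalar_first=True).as_matrix();P0=o['eef_pos'];z=M0[:,2]
print(o['t'],o['q'].round(2),P0.round(4),'az',np.degrees(np.arctan2(z[1],z[0])),'phi',np.degrees(np.arcsin(-z[2])),'y tilt',np.degrees(np.arccos(M0[2,1])))
P1,M1=target(100,20);print('shift mm',M0.T@(P1-P0)*1e3,'rot',R.from_matrix(M0.T@M1).as_rotvec())
Sc=cam('side');T=cam('top')
I=np.mean([bot.read_camera('side')['pixels'].astype(float) for _ in range(6)],0)
x,y=proj(Sc,P0+z*.03)[0].astype(int)-[80,60];x,y=max(x,0),max(y,0)
a=cv2.resize((np.clip(I[y:y+120,x:x+160]/255,0,1)**.7*255).astype('uint8'),(800,600),interpolation=cv2.INTER_CUBIC)
cv2.imwrite('pics/laid.png',a);print(x,y)
```

```text
14.375 [ 1.05  0.96 -1.22  1.86 -0.38  1.08  1.9 ] [0.4988 0.0919 0.2652] az 100.29139705366649 phi 19.62857628020718 y tilt 19.629973027648305
shift mm [ -1.44664145 -56.99067969  18.3819082 ] rot [ 0.00647256 -0.00479825 -0.00244604]
152 178
```

View pics/laid.png

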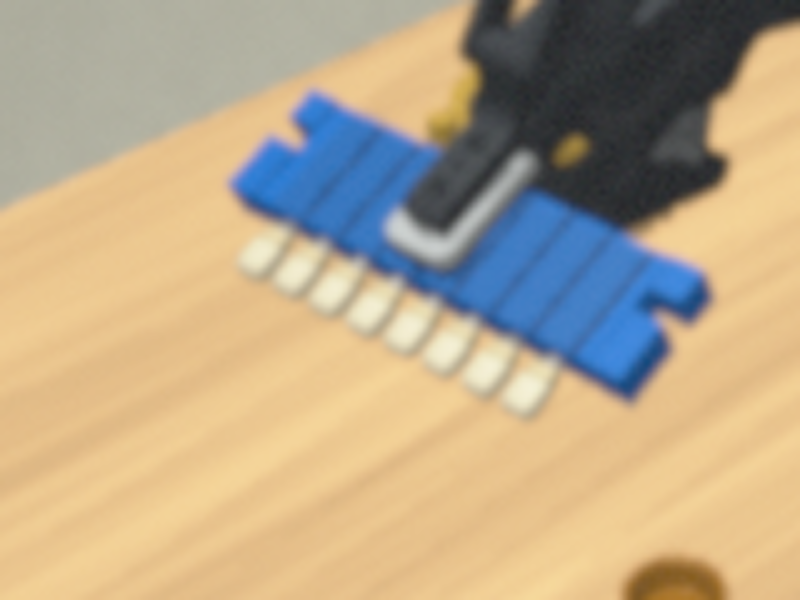

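The side view shows the guide nearly level. The upper face (tool +y) has a divided bar at about (480,240), and rounded ivory tooth bodies run from (260,255) to (530,395), standing proud of narrower necks. I'll compare the two earlier face pictures enlarged, to confirm the other face is the plain one.

Run:
```python
import cv2,numpy as np
a=cv2.imread('pics/face.png')[140:340,110:550]
I=np.load('face2.npy');b=cv2.imread('pics/face2.png')[130:330,110:550]
f=lambda i:cv2.convertScaleAbs(cv2.resize(cv2.GaussianBlur(i,(0,0),2),(640,290)),alpha=1.7,beta=-60)
cv2.imwrite('pics/cmp.png',np.vstack([f(a),f(b)]))
```

```text
(no output)
```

View pics/cmp.png

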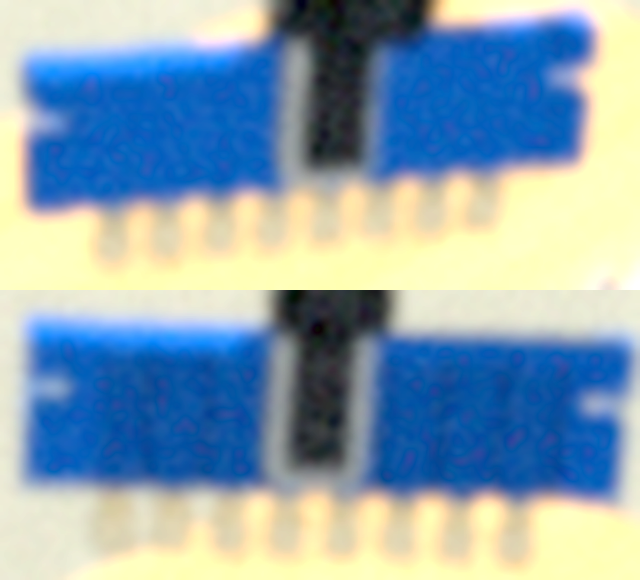

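The picture shows the tool -y face (top) plain and the +y face (bottom) divided, with shaped teeth. Together with the edge-on offset, this confirms the porcelain faces are up. Now I'll lower to the final height.

Emit:
drive_tool --series '[-1, 0, -9, 3, 0, 0, 0, -1, 0, -12, 4, 0, 0, 0, -1, 0, -12, 4, 0, 0, 0, -1, -1, -12, 4, 0, 0, 0, -1, 0, -8, 2.5, 0, 0, 0, -1, 0, -4, 1, 0, 0, 0, -1, 0, 0, 0, 0, 0, 0, -1, 0, 0, 0, 0, 0, 0, -1, 0, 0, 0, 0, 0, 0]'

```text
t: 15.9
eef_pos: [0.5005, 0.0887, 0.2062]
tool_rot: [-0.051, -0.07, 0.815, 0.573]
contact_force: [0.0, 0.3, 0.5]
gripper_width: 0.124
```

Run:
```python
from h import *
o=log();M=R.from_quat(o['tool_rot'],scalar_first=True).as_matrix()
tip=o['eef_pos']+M[:,2]*.045
print(o['t'],o['q'].round(2),'tip',tip.round(4),'tilt',np.degrees(np.arccos(M[2,1])),o['contact_force'].round(2),o['gripper_width'],abs(o['joint_vel']).max())
S=cam('side');T=cam('top')
print('proj tip S',proj(S,tip),'T',proj(T,tip),'cast S',proj(S,[.493,.132,.078]))
im=np.hstack([cv2.resize(S['pixels'][210:430,130:350],(400,400)),cv2.resize(T['pixels'][200:310,140:250],(400,400),interpolation=cv2.INTER_CUBIC)])
cv2.imwrite('pics/final.png',im)
```

```text
15.9 [ 1.03  1.04 -1.16  1.87 -0.33  1.03  1.96] tip [0.4931 0.1304 0.191 ] tilt 19.72470785629918 [0.02 0.32 0.46] 0.12395214807259954 0.002859108143413386
proj tip S [[231.35665719 279.58665872]] T [[184.80657282 263.12107019]] cast S [[238.74906665 335.08519403]]
```

View pics/final.png

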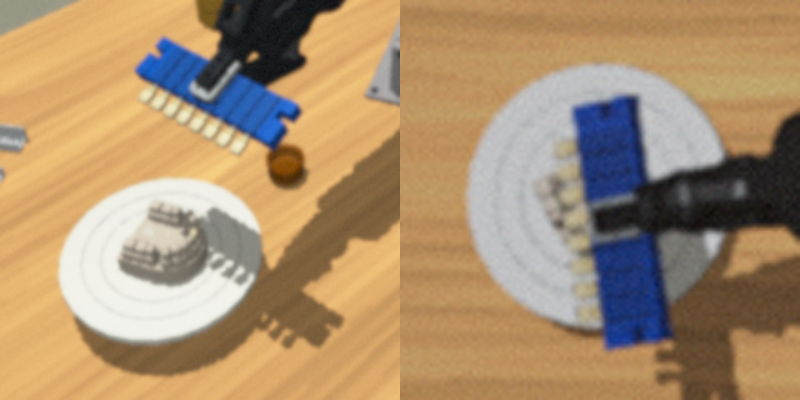

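In the final views, the teeth-tip middle is at side ≈(234,280), against (231,280) predicted from the arm pose. The guide is porcelain up and clear of the untouched cast. Handing in.

```bash
python3 -c "
from station import bot
print(bot.hand_in())"
```

```text
the job is handed in; nothing more can be done
None
```

I pulled the blue guide out of the smallest holder, laid it over with its porcelain faces up, and handed in with it held still above the cast's front teeth at about 16 s of the 38 s allowed.

**Last checks**
- **Position:** the middle of the tooth tips is at about (0.493, 0.130, 0.191). The cast front is estimated at (0.493, 0.132, 0.078), so the tips are about 2 mm off horizontally and 113 mm above it. In the side picture, the tips were about 3–4 px, a few millimetres, from where the arm pose put them.
- **Slant:** about 20°.
- **Grip:** the gripper opening (about 11 mm) matches the bar, the arm was still, and there was almost no outside force on the tool.
- **Bystanders:** the turntable, cast and dish look undisturbed in the final crops, and the path stayed well above everything. I did not measure again whether the tray, flask and dish had moved.

**Less certain**
- **Porcelain side:** tooth colour was the same on both faces, so it didn't tell them apart. I chose by the divided bar face, the shaped teeth on that side, and the teeth sitting about 1 mm toward it in the edge-on view; these three agreed.
- **Arm model:** my first model of the arm did not fit. The second fitted to within about 1 cm and was used only to choose a reachable approach; the final position comes from the robot's own pose reading.

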